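# Transfer deposit returns to the scanning rack in order

### The arm

A 6-joint arm with a two-finger parallel gripper is mounted at the origin on the work surface. World frame = base frame: x ahead of the robot, y to its left, z up, the work surface at z = 0. Lengths are in m, angles in rad, forces in N, time in s.
With the tool pointing down it reaches from about 0.325 to 0.775 m from the base axis. Payload 5.5 kg.
Tool frame: the origin (TCP) lies on the centre line of the jaws, within the pads' length; the fingertips stand 11 mm ahead of it and the grasp point (between the pads) lies 8 mm behind it (finger_overhang is the distance from the TCP to the fingertips, in m); z points along the fingers, y is the line along which they close (so a half turn about z gives the same grasp; the last joint's range is limited). The gripper opens to 85 mm and grips with 20 to 120 N. Pads are 22 mm wide; open, the fingers measure 114 mm over their backs; the gripper's body (76 mm by 85 mm) begins 54 mm behind the grasp point. The pads swing forward as they close: fully open they stand 13 mm farther back than shut.
Start: joints at [1.124, 0.091, 1.231, -0, 1.82, -0.057], TCP at [0.228, 0.555, 0.242] pointing down, gripper open.
Joint ranges: [-2.87, 2.87], [-0.86, 2.18], [0.17, 2.46], [-1.51, 4.65], [0.06, 2.69], [-2.65, 2.65]. Speed limits (rad/s): [2.57, 2.57, 3.01, 3.14, 3.14, 3.14].

### API

Orientations are given as a 3x3 rotation matrix whose columns are the frame's x, y, z axes.
In Python, from plant import * gives the robot as it stands.
- The arm moves only by the tool servo_tool, never from a script. Its argument "targets" is a list of rows, each a list of 5 numbers: the shift along the tool's x, y, z in a scale on which 1.0 is 800 mm, then the turn about the tool's z in shares of pi rad (1.0 is pi rad), then the opening, from 0 (shut) to 1 (fully open). A call has 1 to 12 rows; each row is the pose to reach, as a shift and turn from the pose commanded when the call began, along the tool's axes at that moment; what a row does not reach only later rows make up. A row lasts 1/8 s, in which the tool goes at most 62.5 mm and 10.7 degrees, less where a joint would pass 70% of its speed; a pose out of reach is approached as far as the arm can. No shift or turn number may pass 1 either way. A call with a gripper value outside its range is refused whole. The fingers move at their own pace and stop on an object; the grip force is fixed at half the most. Time passes only in rows, so rows that repeat a pose let the fingers close. It gives the time, the measured TCP pose, the force, the opening and the grip force at its end, in the units of the state.
- read_state(): the state, without advancing time (a new reading comes with each control period).
- get_image(name): name is "scene" or "side" or "wrist"; returns the picture (400x640x3 uint8, red, green, blue); there is no depth.
- camera_info(name): a dict with "intrinsics" (3x3 intrinsics, pixels), "dist" ([k1, k2, p1, p2, k3] as OpenCV has them; the pictures are not rectified), "position" and "rotation" of the camera in the world. Camera axes: x right, y up, looking along -z (the intrinsics and any distortion apply to the point x, -y, -z); pixel columns grow to the right and rows downward; lengths in m; the calibration is good to about 2 mm. A picture is of the moment at which its call begins: read the wrist's pose just before it. camera_info takes no time and is no camera call; for the wrist camera it gives the pose at the moment of the call.
- finish_job(): hands the job in; it is judged then, once.
Trained networks look in the newest picture that a camera, given by its name, has taken for a name from the list of things; names that differ only in an ending like _2 or _b are one class to them, and where a whole thing is asked for, a point or a joint stands for the part that bears it (a point fixed in the world has none). Each returns a list of dicts, best first, with "p" (0 to 1); they miss things now and then, are a little off and sometimes report something else, mostly with a low value. They report only what shows in the picture. A call takes as long as a camera call. They do not tell look-alikes from the thing itself.
- find_in(label, camera): "location" ([x, y, z] in m, in world coordinates, good to about 4 mm: the middle of the surface that is visible of it).
- pinpoint(label, camera): "location" ([x, y, z] in m, in world coordinates, good to about 4 mm: a listed point, or the origin of a listed thing).
The state is a dict: "time": time; "joints": joint angles; "qvel": joint speeds; "effort": joint torques, N m; "ee_pos": TCP position; "eef_rot": TCP orientation; "ft_force": force on the tool from outside, world axes, zero at the start; "wrist_torque": the same for the moment, N m; "finger_gap": finger opening in m; "finger_force": force on a finger pad.
Only numpy, scipy, OpenCV 4.12 (cv2) and the standard library are available. Lean on these libraries where they do the work, as an engineer would, in place of code of your own. Each camera call takes 0.05 s, during which the arm holds its last target. There are 200 camera calls.

### The job

Move all four returned containers from the wooden hand-in tray to the grey scanning rack, one standing in each pocket, keeping their order so that every deposit goes to the right person: counting starts at the blue end block on the tray and at the blue bottle cap on the rack, so the container nearest the blue block goes in the pocket nearest the blue cap, the next one beside it, and so on. Keep them upright all the way, set them down gently on the pocket floors, and let go.

Things in the scene. Friction and masses are not known exactly. Their poses are not given: they have to be found in the camera images.
- bottle: Brown glass bottle with a brass crown cap, 165 mm tall. Body 58 mm in diameter up to 92 mm, shoulder to 120 mm, neck 25 mm in diameter from 125 to 155 mm, cap 29 mm from 155 to 165 mm. Take it by the neck, about 140 mm above its foot. About 0.2 kg. Stands upright, loose; origin: centre of its underside, z up along its axis. Round, so any grasp yaw will do.
- can: Crumpled silver and red aluminium can, 88 mm tall, 54 mm in diameter (ribs 49 to 54 mm). About 30 g. Stands upright, loose; origin: centre of its underside, z up along its axis. Round, so any grasp yaw will do.
- cup: White ceramic cup without a handle, open at the top, with a blue band near its foot; straight wall 58 mm in outer diameter, 80 mm tall, wall 4 mm. About 0.2 kg. Stands upright, loose; origin: centre of its underside, z up along its axis. Round, so any grasp yaw will do.
- deli: Transparent round deli container with a green lid, 59 mm in diameter (lid 60 mm), 75 mm tall. About 40 g. Stands upright, loose; origin: centre of its underside, z up along its axis. Round, so any grasp yaw will do.
- pad_red: Red plastic square pad 74 x 74 x 3 mm, fixed to the hand-in tray under the bottle at the start and left there: it shows the place the bottle came from. Origin: centre of its underside; axes as the tray's.
- pad_yellow: Yellow plastic square pad 74 x 74 x 3 mm, fixed to the hand-in tray under the can at the start and left there: it shows the place the can came from. Origin: centre of its underside; axes as the tray's.
- pad_green: Green plastic square pad 74 x 74 x 3 mm, fixed to the hand-in tray under the cup at the start and left there: it shows the place the cup came from. Origin: centre of its underside; axes as the tray's. (The deli container starts on a white pad of the same kind, not listed.)
- tray: Hand-in tray, fixed: light wooden board 90 x 410 x 8 mm, long along its y; origin: centre of its underside. Pads lie at y = +120, +40, -40, -120 mm in any order; containers stand on them, feet 11 mm above the origin, within 5 mm of the pad centres. A blue end block (80 x 30 mm, top at 18 mm) is always at its +y end (y = +187 mm): counting starts there.
- rack: Scanning rack, fixed: grey plastic, black walls, 90 x 410 mm, long along its y; origin: centre of its underside. Four empty pockets, centres x = 0, y = +120, +40, -40, -120 mm, 82 (x) by 76 mm (y) inside, floor 6 mm and tops of the 4 mm walls 16 mm above the origin. A blue and a white bottle cap sit on its end ledges (y = +184, -184 mm), either way round.
- blue_cap: Blue plastic bottle cap, 38 mm in diameter, 14 mm tall, fixed on one end ledge of the scanning rack (at rack y = +184 or -184 mm): the pocket nearest to it is the first. Origin: centre of its underside. (A white cap, not listed, sits on the other ledge.)
Not all that is in view belongs to the job. Leave any pink or purple look-alike of the cup alone.

How it is judged:
At the end, for the whole second after the job is handed in: One container stands in each rack pocket, within 16 mm (x) and 14 mm (y) of its centre, foot within 4 mm of the floor height, leaning under 0.1 rad, slower than 0.02 m/s, in the tray's order counted from its blue block, the first next to the blue cap (x of bottle in the frame of rack between -0.016 and 0.016 m and z of bottle in the frame of rack between 0.002 and 0.01 m and angle between each of bottle, can, cup, deli's own z axis and vertical below 0.1 rad and linear speed of each of bottle, can, cup, deli below 0.02 m/s and x of can in the frame of rack between -0.016 and 0.016 m and z of can in the frame of rack between 0.002 and 0.01 m and x of cup in the frame of rack between -0.016 and 0.016 m and z of cup in the frame of rack between 0.002 and 0.01 m and x of deli in the frame of rack between -0.016 and 0.016 m and z of deli in the frame of rack between 0.002 and 0.01 m and ((y of pad_red in the frame of tray between 0.1 and 0.14 m and ((y of blue_cap in the frame of rack above 0 m and y of bottle in the frame of rack between 0.106 and 0.134 m) or (y of blue_cap in the frame of rack below 0 m and y of bottle in the frame of rack between -0.134 and -0.106 m))) or (y of pad_red in the frame of tray between 0.02 and 0.06 m and ((y of blue_cap in the frame of rack above 0 m and y of bottle in the frame of rack between 0.026 and 0.054 m) or (y of blue_cap in the frame of rack below 0 m and y of bottle in the frame of rack between -0.054 and -0.026 m))) or (y of pad_red in the frame of tray between -0.06 and -0.02 m and ((y of blue_cap in the frame of rack above 0 m and y of bottle in the frame of rack between -0.054 and -0.026 m) or (y of blue_cap in the frame of rack below 0 m and y of bottle in the frame of rack between 0.026 and 0.054 m))) or (y of pad_red in the frame of tray between -0.14 and -0.1 m and ((y of blue_cap in the frame of rack above 0 m and y of bottle in the frame of rack between -0.134 and -0.106 m) or (y of blue_cap in the frame of rack below 0 m and y of bottle in the frame of rack between 0.106 and 0.134 m)))) and ((y of pad_yellow in the frame of tray between 0.1 and 0.14 m and ((y of blue_cap in the frame of rack above 0 m and y of can in the frame of rack between 0.106 and 0.134 m) or (y of blue_cap in the frame of rack below 0 m and y of can in the frame of rack between -0.134 and -0.106 m))) or (y of pad_yellow in the frame of tray between 0.02 and 0.06 m and ((y of blue_cap in the frame of rack above 0 m and y of can in the frame of rack between 0.026 and 0.054 m) or (y of blue_cap in the frame of rack below 0 m and y of can in the frame of rack between -0.054 and -0.026 m))) or (y of pad_yellow in the frame of tray between -0.06 and -0.02 m and ((y of blue_cap in the frame of rack above 0 m and y of can in the frame of rack between -0.054 and -0.026 m) or (y of blue_cap in the frame of rack below 0 m and y of can in the frame of rack between 0.026 and 0.054 m))) or (y of pad_yellow in the frame of tray between -0.14 and -0.1 m and ((y of blue_cap in the frame of rack above 0 m and y of can in the frame of rack between -0.134 and -0.106 m) or (y of blue_cap in the frame of rack below 0 m and y of can in the frame of rack between 0.106 and 0.134 m)))) and ((y of pad_green in the frame of tray between 0.1 and 0.14 m and ((y of blue_cap in the frame of rack above 0 m and y of cup in the frame of rack between 0.106 and 0.134 m) or (y of blue_cap in the frame of rack below 0 m and y of cup in the frame of rack between -0.134 and -0.106 m))) or (y of pad_green in the frame of tray between 0.02 and 0.06 m and ((y of blue_cap in the frame of rack above 0 m and y of cup in the frame of rack between 0.026 and 0.054 m) or (y of blue_cap in the frame of rack below 0 m and y of cup in the frame of rack between -0.054 and -0.026 m))) or (y of pad_green in the frame of tray between -0.06 and -0.02 m and ((y of blue_cap in the frame of rack above 0 m and y of cup in the frame of rack between -0.054 and -0.026 m) or (y of blue_cap in the frame of rack below 0 m and y of cup in the frame of rack between 0.026 and 0.054 m))) or (y of pad_green in the frame of tray between -0.14 and -0.1 m and ((y of blue_cap in the frame of rack above 0 m and y of cup in the frame of rack between -0.134 and -0.106 m) or (y of blue_cap in the frame of rack below 0 m and y of cup in the frame of rack between 0.106 and 0.134 m)))) and (y of deli in the frame of rack between 0.106 and 0.134 m or y of deli in the frame of rack between 0.026 and 0.054 m or y of deli in the frame of rack between -0.054 and -0.026 m or y of deli in the frame of rack between -0.134 and -0.106 m)); the robot touches nothing.
It fails at once if a container was tipped (more than 0.5 rad) (angle between any of bottle, can, cup, deli's own z axis and vertical above 0.5 rad).
It fails at once if a container was slammed into the scanning rack (over 60 N) (contact force between any of bottle, can, cup, deli and rack above 60 N).
It fails at once if a container was dropped from a height (moving over 0.7 m/s, touched by no finger) ((linear speed of bottle above 0.7 m/s and contact force between bottle and the fingers below 0.05 N) or (linear speed of can above 0.7 m/s and contact force between can and the fingers below 0.05 N) or (linear speed of cup above 0.7 m/s and contact force between cup and the fingers below 0.05 N) or (linear speed of deli above 0.7 m/s and contact force between deli and the fingers below 0.05 N)).
It also fails if it takes over 120 s, if anything falls off the work surface, if the arm or the gripper's body presses on something with over 40 N, if the wrist force passes 120 N, or if a joint passes its speed limit or range.

## Working session

There is one attempt and no reset: what is moved stays moved. The work goes in short steps, Python scripts to look and compute and a tool call to move; the robot and the scene stay as the last step left them, time stands still between calls to the robot, and variables do not carry over. Pictures are saved under pics/ and viewed, at most 14 in all, crops included, and the job is handed in when it is done.

Besides the shell and the picture viewer there is one more tool, called by a JSON object that holds its "api" and its "payload", one argument or row to a line. servo_tool: Moves the arm, as the interface text tells. Its arguments: {"type":"object","properties":{"targets":{"type":"array"}},"required":["targets"]}

```bash
mkdir -p pics; python3 - <<'E'
from plant import *
import cv2
for c in ("scene","side"):
    im=get_image(c); cv2.imwrite(f"pics/{c}0.png",im[:,:,::-1])
    for l in ["bottle","can","cup","deli","pad_red","pad_yellow","pad_green","tray","rack","blue_cap"]:
        print(c,l,[(round(d["p"],2),[round(v,4) for v in d["location"]]) for d in pinpoint(l,c)][:3])
s=read_state();print(s["time"],s["ee_pos"],s["eef_rot"],s["finger_gap"],s["ft_force"])
E
```

```text
scene bottle [(0.69, [0.4466, 0.0722, 0.0122])]
scene can [(0.85, [0.4532, -0.0145, 0.0163])]
scene cup [(0.97, [0.4685, -0.091, 0.0163]), (0.86, [0.2001, -0.3331, 0.0014]), (0.72, [0.2007, 0.2896, 0.0047])]
scene deli [(0.74, [0.4693, -0.1693, 0.0125]), (0.44, [0.4583, -0.0528, 0.0017])]
scene pad_red [(0.48, [0.4501, 0.0683, 0.0141])]
scene pad_yellow [(0.81, [0.4548, -0.0108, 0.0127])]
scene pad_green [(0.57, [0.4681, -0.0908, 0.014])]
scene tray [(0.94, [0.4592, -0.0517, 0.0036]), (0.48, [0.4671, -0.1702, 0.0132])]
scene rack [(0.85, [0.6296, 0.0306, 0.0058])]
scene blue_cap [(0.57, [0.6453, 0.2153, 0.0106])]
side bottle [(0.76, [0.4473, 0.0713, 0.0209])]
side can [(0.81, [0.4563, -0.0121, 0.0159]), (0.34, [0.449, 0.0696, 0.0123])]
side cup [(0.95, [0.193, 0.2862, 0.0021]), (0.6, [0.1962, -0.3309, 0.0025]), (0.59, [0.4659, -0.0934, 0.0175])]
side deli [(0.89, [0.4699, -0.1778, 0.0178])]
side pad_red [(0.57, [0.4489, 0.0724, 0.0118])]
side pad_yellow [(0.7, [0.4586, -0.01, 0.0143])]
side pad_green [(0.63, [0.4653, -0.0934, 0.0088])]
side tray [(0.91, [0.4642, -0.0539, 0.0031])]
side rack [(0.65, [0.6288, 0.0318, 0.0055])]
side blue_cap [(0.52, [0.6455, 0.2161, 0.0074])]
1.1 [0.22802282 0.55499571 0.24226049] [[-9.24978913e-01  3.80018434e-01 -1.40193812e-05]
 [ 3.80018434e-01  9.24978913e-01 -2.10290919e-05]
 [ 4.97618939e-06 -2.47790898e-05 -1.00000000e+00]] 0.08543178626081384 [0.31899141 1.05340398 0.32029438]
```

View pics/scene0.png

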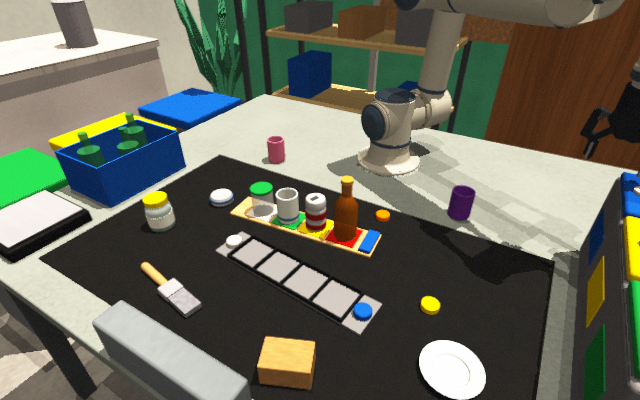

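View pics/side0.png

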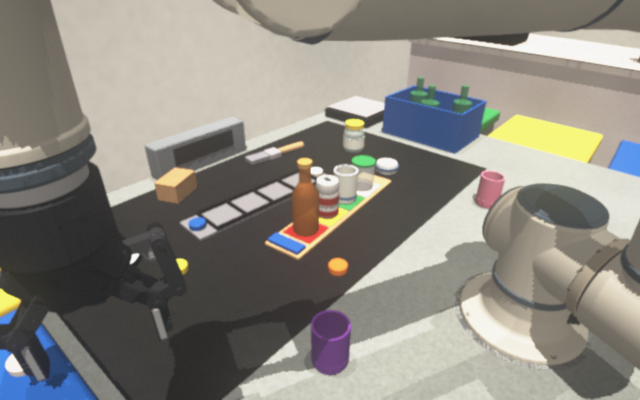

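The row is bottle (346,215), can (316,210), cup (288,206) and deli (262,200), counted from the blue block at (370,240). The rack's blue cap is at (362,311) and its white cap at (235,242).

There are three cup candidates: pink (276,150), purple (461,203) and white (288,206). The white one, on the green pad in the tray, fits the description. Next I'll move above the scene for a wrist view to confirm and measure.

Units first: shifts go in shares of 800 mm and turns go in shares of pi rad. So -460 mm / 800 = -0.575, -410 mm / 800 = -0.5125, 1.09 rad / 3.1416 = 0.347.

{"api": "servo_tool", "payload": {
  "targets": [
    [-0.05,-0.0438,-0.075,0.0477,1],
    [-0.575,-0.5125,-0.1375,0.347,1],
    [-0.575,-0.5125,-0.1375,0.347,1],
    [-0.575,-0.5125,-0.1375,0.347,1],
    [-0.575,-0.5125,-0.1375,0.347,1],
    [-0.575,-0.5125,-0.1375,0.347,1],
    [-0.575,-0.5125,-0.1375,0.347,1],
    [-0.575,-0.5125,-0.1375,0.347,1],
    [-0.575,-0.5125,-0.1375,0.347,1],
    [-0.575,-0.5125,-0.1375,0.347,1],
    [-0.575,-0.5125,-0.1375,0.347,1],
    [-0.575,-0.5125,-0.1375,0.347,1]
  ]
}}

```text
time: 2.6
ee_pos: [0.4978, 0.0005, 0.352]
eef_rot: [[-0.089, 0.996, -0.001], [0.996, 0.089, 0.0], [0.001, -0.001, -1.0]]
ft_force: [-0.7, -0.2, 0.3]
finger_gap: 0.0854
finger_force: 0.0
```

```bash
cat > h.py <<'E'
from plant import *
import numpy as np, cv2
def proj(ci,P):
    """world points -> distorted pixels"""
    P=np.atleast_2d(np.array(P,float)); R=np.array(ci["rotation"]); c=(P-np.array(ci["position"]))@R
    c=c*[1,-1,-1]
    return cv2.projectPoints(c,np.zeros(3),np.zeros(3),np.array(ci["intrinsics"]),np.array(ci["dist"]))[0][:,0]
def ray(ci,uv,z):
    """pixel -> world point on plane z"""
    n=cv2.undistortPoints(np.array(uv,float).reshape(-1,1,2),np.array(ci["intrinsics"]),np.array(ci["dist"]))[:,0]
    d=np.c_[n[:,0],-n[:,1],-np.ones(len(n))]@np.array(ci["rotation"]).T
    o=np.array(ci["position"]); return o+d*((z-o[2])/d[:,2])[:,None]
def shift(xy_or_xyz,s=None):
    """world target -> mm in the tool axes"""
    s=s or read_state(); return np.round(1000*s["eef_rot"].T@(np.array(xy_or_xyz)-s["ee_pos"]),1)
E
python3 - <<'E'
from h import *
ci=camera_info("wrist"); im=get_image("wrist"); cv2.imwrite("pics/w1.png",im[:,:,::-1])
s=read_state();print(s["time"],s["ee_pos"],s["eef_rot"].round(3),s["joints"]);print(ci)
for l in ["bottle","can","cup","deli","pad_red","pad_yellow","pad_green","tray","rack","blue_cap"]:
    print(l,[(round(d["p"],2),[round(v,4) for v in d["location"]]) for d in pinpoint(l,"wrist")][:3])
E
```

```text
2.65 [0.49749973 0.00157621 0.35221523] [[-0.091  0.996 -0.   ]
 [ 0.996  0.091  0.001]
 [ 0.001 -0.    -1.   ]] [-6.56495729e-02 -1.31017860e-01  1.25248637e+00  7.07306375e-04
  2.02057914e+00 -1.56365229e-01]
{'intrinsics': array([[311.63765633,   0.        , 321.05281877],
       [  0.        , 311.63765633, 199.5164737 ],
       [  0.        ,   0.        ,   1.        ]]), 'dist': array([-0.00992924,  0.        ,  0.        ,  0.        ,  0.        ]), 'position': array([0.49072844, 0.07611888, 0.48315518]), 'rotation': array([[ 9.95909638e-01, -8.63797124e-02, -2.65054532e-02],
       [ 9.03545442e-02,  9.51365517e-01,  2.94516060e-01],
       [-2.23838405e-04, -2.95706271e-01,  9.55278887e-01]])}
bottle [(0.72, [0.4574, -0.0107, 0.0134])]
can [(0.7, [0.458, -0.0085, 0.0165])]
cup [(0.79, [0.1961, -0.3332, 0.0046])]
deli [(0.86, [0.4702, -0.1718, 0.0138])]
pad_red []
pad_yellow [(0.75, [0.4546, -0.0109, 0.0112])]
pad_green [(0.91, [0.4617, -0.0934, 0.0137])]
tray []
rack [(0.57, [0.6299, 0.0327, 0.0051])]
blue_cap [(0.87, [0.6442, 0.2154, 0.0074])]
```

View pics/w1.png

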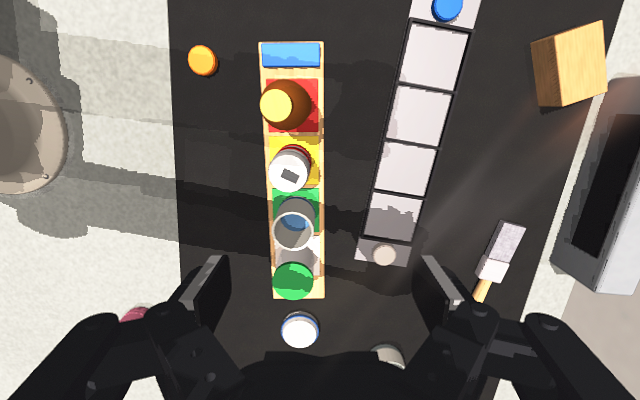

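The wrist view shows, on the tray from the blue block (290,54), bottle cap (276,105), can (290,171), white cup (293,231) on green and deli lid (293,281). The rack's blue cap is at (446,8) and its white cap at (384,255). I'll overlay the models on an enlarged crop.

```bash
cat > ov.py <<'E'
from h import *
RC=np.array([0.6295,0.0315]); RA=np.deg2rad(-5.0)
def rk(x,y,z,c=RC,a=RA): return [c[0]+x*np.cos(a)-y*np.sin(a),c[1]+x*np.sin(a)+y*np.cos(a),z]
E
python3 - <<'E'
from ov import *
ci=camera_info("wrist"); im=get_image("wrist")[:,:,::-1].copy()
big=cv2.resize(im[0:300,240:500],None,fx=2,fy=2,interpolation=cv2.INTER_CUBIC)
def draw(P,col):
    p=((proj(ci,P)-[240,0]+.5)*2*8).astype(int); cv2.polylines(big,[p.reshape(-1,1,2)],True,col,1,cv2.LINE_AA,3)
for y in (.12,.04,-.04,-.12): draw([rk(a*.041,y+b*.038,.016) for a,b in((1,1),(1,-1),(-1,-1),(-1,1))],(0,0,255))
draw([rk(a*.045,b*.205,.014) for a,b in((1,1),(1,-1),(-1,-1),(-1,1))],(0,255,255))
t=np.linspace(0,2*np.pi,40)
for n,uv,h,r in (("bottle",(276,105),.176,.0145),("can",(290,171),.099,.025),("cup",(293,231),.091,.029),("deli",(293,281),.086,.030)):
    c=ray(ci,[uv],h)[0]; print(n,c.round(4)); draw(np.c_[c[0]+r*np.cos(t),c[1]+r*np.sin(t),t*0+h],(255,0,255))
for uv in((446,8),(384,255)): print(ray(ci,[uv],.024).round(4))
cv2.imwrite("pics/ov1.png",big)
E
```

```text
bottle [0.4482 0.0712 0.176 ]
can [ 0.4592 -0.008   0.099 ]
cup [ 0.4678 -0.0924  0.091 ]
deli [ 0.4727 -0.173   0.086 ]
[[0.6415 0.2103 0.024 ]]
[[ 0.615  -0.1499  0.024 ]]
```

View pics/ov1.png

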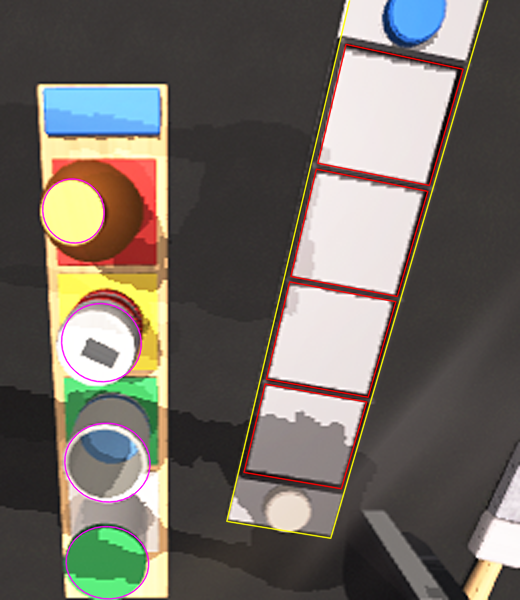

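The overlay fits well: rack outline, pockets and container tops all match, and the white cup on the green pad is confirmed. I'll work in the order deli, cup, can, bottle, so the tall bottle is out of the way when the rest are placed.

In the tool's units: 304 mm / 800 = 0.38, 200 mm / 800 = 0.25.

{"api": "servo_tool", "payload": {
  "targets": [
    [-0.075,-0.0188,0,0,1],
    [-0.15,-0.0375,0,0,1],
    [-0.215,-0.0525,0.0375,0,1],
    [-0.215,-0.0525,0.1125,0,1],
    [-0.215,-0.0525,0.1875,0,1],
    [-0.215,-0.0525,0.25,0,1],
    [-0.215,-0.0525,0.3,0,1],
    [-0.215,-0.0525,0.3438,0,1],
    [-0.215,-0.0525,0.38,0,1],
    [-0.215,-0.0525,0.38,0,1],
    [-0.215,-0.0525,0.38,0,1]
  ]
}}

```text
time: 4.58
ee_pos: [0.4721, -0.1744, 0.0497]
eef_rot: [[-0.091, 0.996, 0.001], [0.996, 0.091, -0.001], [-0.001, 0.001, -1.0]]
ft_force: [0.3, 0.3, 0.9]
finger_gap: 0.0851
finger_force: 0.0
```

{"api": "servo_tool", "payload": {
  "targets": [
    [0,0,0,0,0],
    [0,0,0,0,0],
    [0,0,0,0,0],
    [0,0,0,0,0],
    [0,0,0,0,0],
    [0,0,0,0,0]
  ]
}}

```text
time: 5.32
ee_pos: [0.4725, -0.1746, 0.0503]
eef_rot: [[-0.091, 0.996, 0.003], [0.996, 0.091, -0.001], [-0.002, 0.003, -1.0]]
ft_force: [1.2, 0.2, 6.1]
finger_gap: 0.0573
finger_force: 64.0
```

In the tool's units: 154 mm / 800 = 0.1925, -110 mm / 800 = -0.1375.

{"api": "servo_tool", "payload": {
  "targets": [
    [0,0,-0.0375,0,0],
    [0,0,-0.0875,0,0],
    [0,0,-0.1375,0,0],
    [0.0313,0.0625,-0.1375,0,0],
    [0.0613,0.1275,-0.1375,0,0],
    [0.0913,0.1925,-0.1375,0,0],
    [0.0913,0.1925,-0.1,0,0],
    [0.0913,0.1925,-0.0563,0,0],
    [0.0913,0.1925,-0.025,0,0],
    [0.0913,0.1925,-0.01,0,0],
    [0.0913,0.1925,-0.01,0,0],
    [0.0913,0.1925,-0.01,0,0]
  ]
}}

```text
time: 6.82
ee_pos: [0.619, -0.0877, 0.058]
eef_rot: [[-0.091, 0.996, 0.002], [0.996, 0.091, -0.0], [-0.001, 0.002, -1.0]]
ft_force: [0.1, 0.2, -0.6]
finger_gap: 0.0572
finger_force: 64.1
```

In the tool's units: 12 mm / 800 = 0.015, 11 mm / 800 = 0.0138.

{"api": "servo_tool", "payload": {
  "targets": [
    [0,0,0.005,0,0],
    [0,0,0.01,0,0],
    [0,0,0.0138,0,0],
    [0,0,0.015,0,0],
    [0,0,0.015,0,0],
    [0,0,0.015,0,0]
  ]
}}

```text
time: 7.58
ee_pos: [0.6182, -0.0874, 0.0453]
eef_rot: [[-0.091, 0.996, 0.0], [0.996, 0.091, -0.0], [-0.0, 0.0, -1.0]]
ft_force: [-3.6, 0.1, 6.3]
finger_gap: 0.0573
finger_force: 64.5
```

In the tool's units: -110 mm / 800 = -0.1375, -70 mm / 800 = -0.0875.

{"api": "servo_tool", "payload": {
  "targets": [
    [0,0,0,0,0.5],
    [0,0,0,0,1],
    [0,0,0,0,1],
    [0,0,0,0,1],
    [0,0,-0.0375,0,1],
    [0,0,-0.0875,0,1],
    [0,0,-0.1375,0,1],
    [0,0,-0.1375,0,1]
  ]
}}

```text
time: 8.57
ee_pos: [0.6201, -0.0878, 0.1593]
eef_rot: [[-0.091, 0.996, 0.008], [0.996, 0.091, -0.002], [-0.002, 0.008, -1.0]]
ft_force: [0.3, -0.1, 0.1]
finger_gap: 0.0853
finger_force: 0.0
```

```bash
python3 - <<'E'
from ov import *
ci=camera_info("wrist"); im=get_image("wrist"); cv2.imwrite("pics/w2.png",im[:,:,::-1])
print(ci["position"])
ims=get_image("scene"); cv2.imwrite("pics/s2.png",cv2.resize(ims[160:340,200:400,::-1],None,fx=3,fy=3,interpolation=cv2.INTER_CUBIC))
for l in ("deli","cup","can","bottle"):
  print(l,[(c,round(d["p"],2),np.round(d["location"],4)) for c in("wrist","scene") for d in pinpoint(l,c)[:3]])
print(shift([.4675,-.0925,.0495]), read_state()["time"])
E
```

```text
[ 0.61173191 -0.01198259  0.29019957]
deli [('wrist', 0.63, array([ 0.6174, -0.0877,  0.0095])), ('scene', 0.8, array([ 0.616 , -0.0813,  0.0094]))]
cup [('wrist', 0.75, array([ 0.4624, -0.0935,  0.0179])), ('scene', 0.98, array([ 0.1932, -0.3308, -0.0024])), ('scene', 0.66, array([ 0.4689, -0.0905,  0.0158])), ('scene', 0.6, array([ 0.1975,  0.2886, -0.0005]))]
can [('wrist', 0.8, array([ 0.4557, -0.0065,  0.0169])), ('wrist', 0.49, array([ 0.6228, -0.0871,  0.0064])), ('wrist', 0.27, array([0.6331, 0.0286, 0.0029])), ('scene', 0.55, array([ 0.4556, -0.014 ,  0.0163]))]
bottle [('scene', 0.74, array([0.6303, 0.032 , 0.0029])), ('scene', 0.72, array([0.4503, 0.0688, 0.013 ])), ('scene', 0.47, array([ 0.4679, -0.0891,  0.0168]))]
[   8.6 -150.2  104.2] 9.075
```

View pics/s2.png

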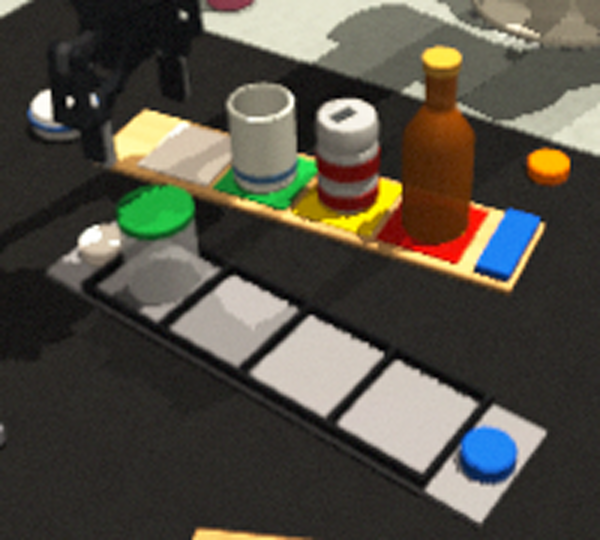

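The crop shows the deli standing upright in the pocket next to the white cap (155,240). The cup is next.

In the tool's units: -150 mm / 800 = -0.1875, 105 mm / 800 = 0.1313.

{"api": "servo_tool", "payload": {
  "targets": [
    [0.0038,-0.0625,0,0,1],
    [0.0075,-0.125,0,0,1],
    [0.0113,-0.1875,0,0,1],
    [0.0113,-0.1875,0.0375,0,1],
    [0.0113,-0.1875,0.075,0,1],
    [0.0113,-0.1875,0.1063,0,1],
    [0.0113,-0.1875,0.1313,0,1],
    [0.0113,-0.1875,0.1313,0,1],
    [0.0113,-0.1875,0.1313,0,1]
  ]
}}

```text
time: 10.2
ee_pos: [0.4685, -0.0922, 0.0502]
eef_rot: [[-0.091, 0.996, 0.001], [0.996, 0.091, -0.0], [-0.0, 0.001, -1.0]]
ft_force: [-0.4, 0.4, -0.1]
finger_gap: 0.0852
finger_force: 0.0
```

{"api": "servo_tool", "payload": {
  "targets": [
    [0,0,0,0,0],
    [0,0,0,0,0],
    [0,0,0,0,0],
    [0,0,0,0,0],
    [0,0,0,0,0],
    [0,0,0,0,0]
  ]
}}

```text
time: 10.95
ee_pos: [0.4689, -0.0924, 0.0509]
eef_rot: [[-0.091, 0.996, 0.002], [0.996, 0.091, -0.001], [-0.001, 0.002, -1.0]]
ft_force: [-0.4, -0.2, 5.5]
finger_gap: 0.0579
finger_force: 64.7
```

In the tool's units: 164 mm / 800 = 0.205, -110 mm / 800 = -0.1375.

{"api": "servo_tool", "payload": {
  "targets": [
    [0,0,-0.0375,0,0],
    [0,0,-0.0875,0,0],
    [0,0,-0.1375,0,0],
    [0.0288,0.0688,-0.1375,0,0],
    [0.0575,0.1375,-0.1375,0,0],
    [0.0863,0.205,-0.1375,0,0],
    [0.0863,0.205,-0.1,0,0],
    [0.0863,0.205,-0.0563,0,0],
    [0.0863,0.205,-0.025,0,0],
    [0.0863,0.205,-0.01,0,0],
    [0.0863,0.205,-0.01,0,0],
    [0.0863,0.205,-0.01,0,0]
  ]
}}

```text
time: 12.45
ee_pos: [0.6259, -0.0086, 0.0589]
eef_rot: [[-0.091, 0.996, 0.002], [0.996, 0.091, -0.0], [-0.0, 0.002, -1.0]]
ft_force: [0.8, -0.8, -2.9]
finger_gap: 0.0577
finger_force: 65.4
```

In the tool's units: 12 mm / 800 = 0.015, 11 mm / 800 = 0.0138.

{"api": "servo_tool", "payload": {
  "targets": [
    [0,0,0.005,0,0],
    [0,0,0.01,0,0],
    [0,0,0.0138,0,0],
    [0,0,0.015,0,0],
    [0,0,0.015,0,0],
    [0,0,0.015,0,0]
  ]
}}

```text
time: 13.2
ee_pos: [0.6251, -0.0085, 0.0459]
eef_rot: [[-0.091, 0.996, 0.0], [0.996, 0.091, -0.0], [-0.0, 0.0, -1.0]]
ft_force: [-4.7, 0.5, 4.2]
finger_gap: 0.0576
finger_force: 65.7
```

In the tool's units: -110 mm / 800 = -0.1375, -70 mm / 800 = -0.0875.

{"api": "servo_tool", "payload": {
  "targets": [
    [0,0,0,0,0.5],
    [0,0,0,0,1],
    [0,0,0,0,1],
    [0,0,0,0,1],
    [0,0,-0.0375,0,1],
    [0,0,-0.0875,0,1],
    [0,0,-0.1375,0,1],
    [0,0,-0.1375,0,1]
  ]
}}

```text
time: 14.2
ee_pos: [0.6271, -0.0086, 0.1604]
eef_rot: [[-0.091, 0.996, 0.008], [0.996, 0.091, -0.001], [-0.001, 0.008, -1.0]]
ft_force: [-1.1, -0.4, -0.7]
finger_gap: 0.0847
finger_force: 0.0
```

```bash
python3 - <<'E'
from ov import *
get_image("wrist");get_image("side")
for l in ("cup","can"):
  print(l,[(c,round(d["p"],2),np.round(d["location"],4)) for c in("wrist","side") for d in pinpoint(l,c)[:3]])
s=read_state();print(shift([.4585,-.0085,.063]), s["ee_pos"])
E
```

```text
cup [('wrist', 0.68, array([ 0.622 , -0.0067,  0.0104])), ('side', 0.77, array([ 0.6259, -0.0114,  0.0134])), ('side', 0.63, array([0.1919, 0.2892, 0.0024])), ('side', 0.47, array([ 0.1947, -0.3315,  0.0025]))]
can [('wrist', 0.55, array([ 0.4551, -0.0086,  0.0165])), ('side', 0.81, array([ 0.4529, -0.0147,  0.0137]))]
[  15.  -164.9   90.7] [ 0.62439058 -0.00846529  0.15322   ]
```

In the tool's units: -166 mm / 800 = -0.2075, -110 mm / 800 = -0.1375.

{"api": "servo_tool", "payload": {
  "targets": [
    [0.0063,-0.0688,0,0,1],
    [0.0125,-0.1375,0,0,1],
    [0.0175,-0.2075,0,0,1],
    [0.0175,-0.2075,0.0375,0,1],
    [0.0175,-0.2075,0.075,0,1],
    [0.0175,-0.2075,0.1,0,1],
    [0.0175,-0.2075,0.1138,0,1],
    [0.0175,-0.2075,0.1138,0,1],
    [0.0175,-0.2075,0.1138,0,1]
  ]
}}

```text
time: 15.62
ee_pos: [0.459, -0.0097, 0.0651]
eef_rot: [[-0.091, 0.996, 0.001], [0.996, 0.091, -0.0], [-0.0, 0.001, -1.0]]
ft_force: [0.3, 0.4, -0.6]
finger_gap: 0.0851
finger_force: 0.0
```

{"api": "servo_tool", "payload": {
  "targets": [
    [0,0,0,0,0],
    [0,0,0,0,0],
    [0,0,0,0,0],
    [0,0,0,0,0],
    [0,0,0,0,0],
    [0,0,0,0,0]
  ]
}}

```text
time: 16.38
ee_pos: [0.4592, -0.0097, 0.0654]
eef_rot: [[-0.091, 0.996, 0.002], [0.996, 0.091, -0.0], [-0.0, 0.002, -1.0]]
ft_force: [-0.8, -0.6, 6.0]
finger_gap: 0.052
finger_force: 62.9
```

In the tool's units: 181 mm / 800 = 0.2263, 165 mm / 800 = 0.2063.

{"api": "servo_tool", "payload": {
  "targets": [
    [0,0,-0.0375,0,0],
    [0,0,-0.0875,0,0],
    [0,0,-0.1375,0,0],
    [0.0063,0.0725,-0.1375,0,0],
    [0.0438,0.14,-0.1375,0,0],
    [0.0813,0.2063,-0.1375,0,0],
    [0.0813,0.2263,-0.1,0,0],
    [0.0813,0.2263,-0.0563,0,0],
    [0.0813,0.2263,-0.025,0,0],
    [0.0813,0.2263,-0.01,0,0],
    [0.0813,0.2263,-0.01,0,0],
    [0.0813,0.2263,-0.01,0,0]
  ]
}}

```text
time: 17.88
ee_pos: [0.6336, 0.0715, 0.0739]
eef_rot: [[-0.091, 0.996, 0.002], [0.996, 0.091, 0.0], [-0.0, 0.002, -1.0]]
ft_force: [0.6, -0.1, 0.3]
finger_gap: 0.0521
finger_force: 62.8
```

In the tool's units: 12 mm / 800 = 0.015, 11 mm / 800 = 0.0138.

{"api": "servo_tool", "payload": {
  "targets": [
    [0,0,0.005,0,0],
    [0,0,0.01,0,0],
    [0,0,0.0138,0,0],
    [0,0,0.015,0,0],
    [0,0,0.015,0,0],
    [0,0,0.015,0,0]
  ]
}}

```text
time: 18.62
ee_pos: [0.6328, 0.0715, 0.0605]
eef_rot: [[-0.091, 0.996, -0.0], [0.996, 0.091, -0.0], [-0.0, -0.0, -1.0]]
ft_force: [-2.0, -0.8, 3.1]
finger_gap: 0.0521
finger_force: 63.0
```

In the tool's units: -180 mm / 800 = -0.225, -130 mm / 800 = -0.1625.

{"api": "servo_tool", "payload": {
  "targets": [
    [0,0,0,0,0.5],
    [0,0,0,0,1],
    [0,0,0,0,1],
    [0,0,0,0,1],
    [0,0,-0.0438,0,1],
    [0,0,-0.1,0,1],
    [0,0,-0.1625,0,1],
    [0,0,-0.225,0,1],
    [0,0,-0.225,0,1]
  ]
}}

```text
time: 19.75
ee_pos: [0.6344, 0.0716, 0.2469]
eef_rot: [[-0.091, 0.996, 0.01], [0.996, 0.091, 0.001], [-0.0, 0.01, -1.0]]
ft_force: [0.3, 0.4, 0.6]
finger_gap: 0.0856
finger_force: 0.0
```

```bash
python3 - <<'E'
from ov import *
ims=get_image("scene"); cv2.imwrite("pics/s3.png",cv2.resize(ims[160:340,200:400,::-1],None,fx=3,fy=3,interpolation=cv2.INTER_CUBIC))
ci=camera_info("wrist"); im=get_image("wrist"); cv2.imwrite("pics/w3.png",im[:,:,::-1]); get_image("side")
for l in ("can","bottle"):
  print(l,[(c,round(d["p"],2),np.round(d["location"],4)) for c in("wrist","side","scene") for d in pinpoint(l,c)[:3]])
s=read_state();print(shift([.448,.071,.144]), s["ee_pos"], proj(ci,[.448,.071,.176]))
E
```

```text
can [('wrist', 0.89, array([0.6322, 0.0713, 0.0111])), ('side', 0.73, array([0.6302, 0.0696, 0.0089])), ('scene', 0.68, array([0.6322, 0.069 , 0.0075]))]
bottle [('wrist', 0.97, array([0.4499, 0.0692, 0.0127])), ('side', 0.57, array([0.4465, 0.0739, 0.0201])), ('scene', 0.97, array([0.4481, 0.0734, 0.016 ]))]
[  16.3 -183.7   95.4] [0.6325822  0.07151188 0.23905227] [[ 43.35817175 197.01522583]]
```

View pics/s3.png

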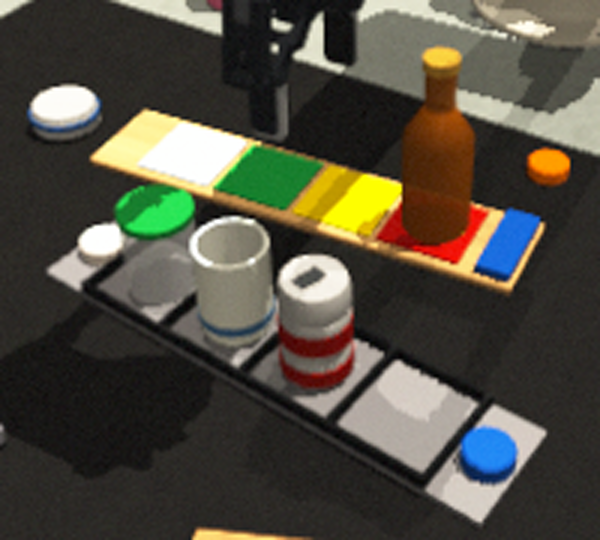

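View pics/w3.png

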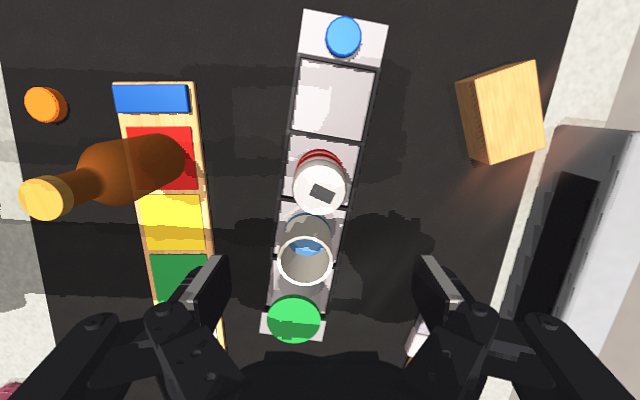

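Deli, cup and can all stand upright in pockets 4, 3 and 2. The bottle cap is at (46,199), within 3 px of the prediction. Taking the bottle by its neck next.

In the tool's units: -182 mm / 800 = -0.2275, -120 mm / 800 = -0.15.

{"api": "servo_tool", "payload": {
  "targets": [
    [0.0063,-0.075,0,0,1],
    [0.0138,-0.15,0,0,1],
    [0.02,-0.2275,0,0,1],
    [0.02,-0.2275,0,0,1],
    [0.02,-0.2275,0.0375,0,1],
    [0.02,-0.2275,0.075,0,1],
    [0.02,-0.2275,0.1,0,1],
    [0.02,-0.2275,0.12,0,1],
    [0.02,-0.2275,0.12,0,1],
    [0.02,-0.2275,0.12,0,1]
  ]
}}

```text
time: 21.45
ee_pos: [0.4507, 0.071, 0.1453]
eef_rot: [[-0.091, 0.996, 0.001], [0.996, 0.091, 0.0], [-0.0, 0.001, -1.0]]
ft_force: [0.1, -0.7, 0.4]
finger_gap: 0.0856
finger_force: 0.0
```

{"api": "servo_tool", "payload": {
  "targets": [
    [0,0,0,0,0.5],
    [0,0,0,0,0.4],
    [0,0,0,0,0],
    [0,0,0,0,0],
    [0,0,0,0,0],
    [0,0,0,0,0],
    [0,0,0,0,0],
    [0,0,0,0,0]
  ]
}}

```text
time: 22.45
ee_pos: [0.4501, 0.0709, 0.1443]
eef_rot: [[-0.091, 0.996, -0.0], [0.996, 0.091, -0.0], [-0.0, -0.0, -1.0]]
ft_force: [-0.5, 0.2, 0.0]
finger_gap: 0.0243
finger_force: 86.6
```

{"api": "servo_tool", "payload": {
  "targets": [
    [0,0,-0.025,0,0],
    [0,0,-0.075,0,0],
    [0,0,-0.125,0,0],
    [0.0188,0.0563,-0.1375,0,0],
    [0.0388,0.1225,-0.1375,0,0],
    [0.0588,0.1875,-0.1375,0,0],
    [0.0775,0.2463,-0.1375,0,0],
    [0.0775,0.2463,-0.1,0,0],
    [0.0775,0.2463,-0.0563,0,0],
    [0.0775,0.2463,-0.025,0,0],
    [0.0775,0.2463,-0.01,0,0],
    [0.0775,0.2463,-0.01,0,0]
  ]
}}

```text
time: 23.95
ee_pos: [0.6405, 0.1505, 0.1521]
eef_rot: [[-0.091, 0.996, -0.001], [0.996, 0.091, -0.0], [-0.0, -0.001, -1.0]]
ft_force: [0.2, -0.2, -2.6]
finger_gap: 0.0242
finger_force: 87.7
```

```bash
python3 - <<'E'
from ov import *
s=read_state();print(s["ee_pos"],s["ft_force"])
ims=get_image("scene"); cv2.imwrite("pics/s4.png",cv2.resize(ims[160:340,200:400,::-1],None,fx=3,fy=3,interpolation=cv2.INTER_CUBIC)); get_image("side")
print([np.round(d["location"],4) for c in ("scene","side") for d in pinpoint("bottle",c)[:1]])
E
```

```text
[0.64051483 0.15050086 0.15207008] [ 0.15213639 -0.24845752 -2.59639263]
[array([0.6384, 0.1482, 0.0229]), array([0.6403, 0.1514, 0.0258])]
```

View pics/s4.png

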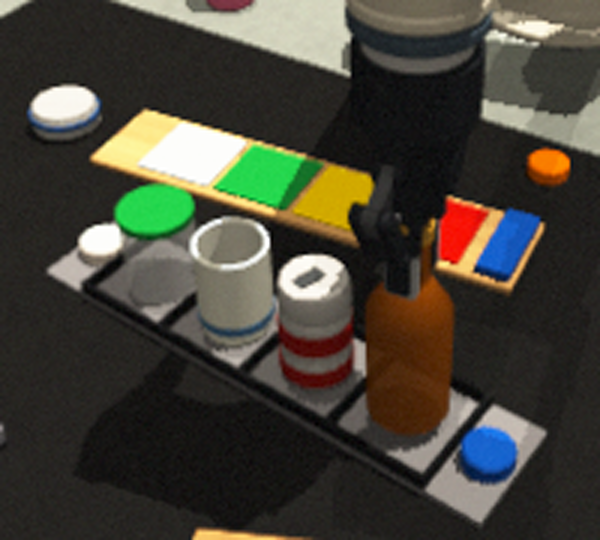

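The bottle hangs upright over the pocket nearest the blue cap, with its foot at about (405,420). Lowering it.

In the tool's units: 13 mm / 800 = 0.0163, 12 mm / 800 = 0.015.

{"api": "servo_tool", "payload": {
  "targets": [
    [0,0,0.005,0,0],
    [0,0,0.01,0,0],
    [0,0,0.0138,0,0],
    [0,0,0.015,0,0],
    [0,0,0.0163,0,0],
    [0,0,0.0163,0,0],
    [0,0,0.0163,0,0]
  ]
}}

```text
time: 25.02
ee_pos: [0.6408, 0.1506, 0.1394]
eef_rot: [[-0.091, 0.996, 0.0], [0.996, 0.091, 0.0], [0.0, 0.0, -1.0]]
ft_force: [0.3, 0.3, -3.3]
finger_gap: 0.0245
finger_force: 88.0
```

In the tool's units: 1 mm / 800 = 0.0013, 0.5 mm / 800 = 0.0006.

{"api": "servo_tool", "payload": {
  "targets": [
    [0,0,0.0006,0,0],
    [0,0,0.0013,0,0],
    [0,0,0.0013,0,0],
    [0,0,0.0013,0,0]
  ]
}}

```text
time: 25.52
ee_pos: [0.6408, 0.1506, 0.1393]
eef_rot: [[-0.091, 0.996, 0.001], [0.996, 0.091, 0.0], [0.0, 0.001, -1.0]]
ft_force: [-2.8, -0.9, 4.9]
finger_gap: 0.0238
finger_force: 88.0
```

Light contact. Releasing and retreating.

In the tool's units: -150 mm / 800 = -0.1875, -110 mm / 800 = -0.1375.

{"api": "servo_tool", "payload": {
  "targets": [
    [0,0,0,0,0.35],
    [0,0,0,0,0.5],
    [0,0,0,0,1],
    [0,0,0,0,1],
    [0,0,0,0,1],
    [0,0,-0.0313,0,1],
    [0,0,-0.075,0,1],
    [0,0,-0.1375,0,1],
    [0,0,-0.1875,0,1],
    [0,0,-0.1875,0,1],
    [0,0,-0.1875,0,1]
  ]
}}

```text
time: 26.9
ee_pos: [0.6407, 0.1506, 0.2875]
eef_rot: [[-0.091, 0.996, -0.001], [0.996, 0.091, -0.0], [-0.0, -0.001, -1.0]]
ft_force: [-0.6, -0.3, -0.9]
finger_gap: 0.0855
finger_force: 0.0
```

```bash
python3 - <<'E'
from ov import *
ims=get_image("scene"); cv2.imwrite("pics/s5.png",cv2.resize(ims[160:340,200:400,::-1],None,fx=3,fy=3,interpolation=cv2.INTER_CUBIC)); get_image("side"); get_image("wrist")
a=RA; R=np.array([[np.cos(a),-np.sin(a)],[np.sin(a),np.cos(a)]])
for l in("bottle","can","cup","deli"):
  for c in("scene","side","wrist"):
    for d in pinpoint(l,c)[:3]:
      p=np.array(d["location"])
      if p[0]>.58: print(l,c,round(d["p"],2),(R.T@(p[:2]-RC)).round(4),p[2].round(4))
E
```

```text
bottle scene 0.87 [-0.0018  0.1199] 0.012
bottle side 0.76 [-0.0015  0.1202] 0.0129
bottle wrist 0.6 [0.0019 0.123 ] 0.0069
can scene 0.79 [-0.0007  0.0359] 0.0089
can side 0.67 [0.0002 0.0382] 0.013
can wrist 0.73 [0.0012 0.0376] 0.0108
cup scene 0.77 [ 0.0019 -0.0374] 0.011
cup side 0.66 [-0.0006 -0.0398] 0.0149
cup wrist 0.64 [-0.001  -0.0422] 0.009
deli scene 0.74 [-0.0065 -0.1125] 0.0079
deli scene 0.2 [0.0007 0.1219] 0.011
deli side 0.88 [-0.0017 -0.12  ] 0.0102
deli wrist 0.97 [ 0.0004 -0.115 ] 0.0091
```

View pics/s5.png

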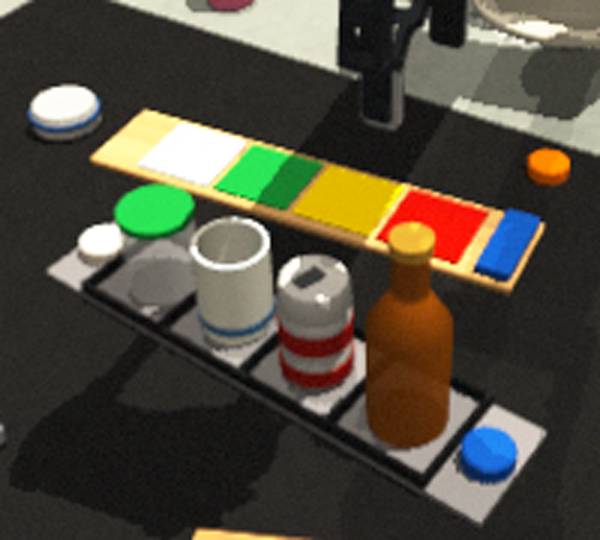

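All four stand upright and centred in their pockets, in order from the blue cap: bottle (408,400), can (315,330), cup (235,290), deli (155,240). The gripper is clear, so I'm handing in.

```bash
python3 -c "
from plant import *
print(finish_job())"
```

```text
the job is handed in; nothing more can be done
None
```

I moved all four containers to the rack and handed the job in: bottle, can, cup and deli stand upright in order from the blue cap, released and about centred in the last camera check; no verdict was shown.

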